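# Trip-test the booth supply and select the green range

### The arm

A 6-joint arm with a two-finger parallel gripper is mounted at the origin on the work surface. World frame = base frame: x ahead of the robot, y to its left, z up, the work surface at z = 0. Lengths are in mm, angles in degrees, forces in N, time in s.
With the tool pointing down it reaches from about 350 to 850 mm from the base axis. Payload 8.1 kg.
Tool frame: the origin (TCP) lies where the fingers leave the gripper's body, on its centre line; the fingertips stand 73 mm ahead of it and the grasp point (between the pads) lies 54 mm ahead of it; z points along the fingers, y is the line along which they close (so a half turn about z gives the same grasp; the last joint's range is limited). The gripper opens to 85 mm and grips with 20 to 120 N. Pads are 22 mm wide; open, the fingers measure 114 mm over their backs; the gripper's body (76 mm by 85 mm) begins 54 mm behind the grasp point. The pads swing forward as they close: fully open they stand 13 mm farther back than shut.
Start: joints at [-71.815, 7.471, 85.268, -0, 87.261, -4.893], TCP at [235.218, -551.977, 303.892] pointing down, gripper open.
Joint ranges: [-169.43, 169.43], [-51.17, 129.36], [1.28, 143.12], [-76.62, 256.62], [0, 156.53], [-152.29, 152.29]. Speed limits (degrees/s): [136.94, 136.94, 159.86, 180, 180, 180].

### API

Orientations are given as [roll, pitch, yaw] about the fixed x, y, z axes, in that order (R = Rz(yaw) Ry(pitch) Rx(roll)).
In Python, from bench import sense, optics, r gives the robot as it stands.
- The arm moves only by the tool servo_tool, never from a script. Its argument "plan" is a list that holds one entry, the list of rows, each a list of 5 numbers: the shift along the world's x, y, z in m, then the turn about the world's z in degrees, then the finger opening in m, from 0 to 0.0854. A call has 1 to 10 rows; each row shifts and turns the commanded pose from where the row before left it; what a row does not reach is not made up. A row lasts 1/10 s, in which the tool goes at most 50 mm and 8.59 degrees, less where a joint would pass 70% of its speed; a pose out of reach is approached as far as the arm can. A call is refused whole if a number of a shift passes 0.05 or a number of a turn 8.59, either way. A call with a gripper value outside its range is refused whole. The fingers move at their own pace and stop on an object; "force" is the grip in N (left out, the last holds). Time passes only in rows, so rows that do not move let the fingers close. It gives the time, the measured TCP pose, the force, the opening and the grip force at its end, in the units of the state.
- sense(): the state, without advancing time (a new reading comes with each control period).
- optics.snapshot(name): name is "scene" or "top" or "wrist"; returns a dict with "frame" (420x560x3 uint8, blue, green, red), "fx", "fy", "cx", "cy" (pixels), "dist_coeffs" ([k1, k2, p1, p2, k3] as OpenCV has them; the pictures are not rectified), "cam_to_world" (4x4, takes a point from camera to world coordinates). Camera axes: x right, y down, z forward; pixel columns grow to the right and rows downward; lengths in mm; the calibration is good to about 2 mm. A picture is of the moment at which its call begins. There is no depth.
- r.hand_in(): hands the job in; it is judged then, once.
The state is a dict: "time": time; "joint_pos": joint angles; "qd": joint speeds; "joint_efforts": joint torques, N m; "tool_pos": TCP position; "tcp_rot": TCP orientation; "ft_force": force on the tool from outside, world axes, zero at the start; "wrist_torque": the same for the moment, N m; "finger_gap": finger opening in mm; "grip_force": force on a finger pad.
Only numpy, scipy, OpenCV 4.12 (cv2) and the standard library are available. Lean on these libraries where they do the work, as an engineer would, in place of code of your own. Each camera call takes 0.05 s, during which the arm holds its last target. There are 200 camera calls.

### The job

Check the safety trip and then switch the demo supply on: press the yellow test button so that the red-barred lever drops, and lift the lever back up until it stays fully up. Then squeeze both orange tabs of the selector knob together, turn it clockwise from the black mark to the green mark (never on towards the red one), and let go so that the tabs spring back out and lock it. Leave everything else on the table where it is.

Things in the scene. Friction and masses are not known exactly. Their poses are not given: they have to be found in the camera images.
- test_top (a point): Centre of the top face of the yellow round test button (36 mm across, in a 52 mm black collar) on the fixed white trip box (150 x 200 x 55 mm high); 79 mm above the table, pressed straight down. Its axes are those of the box: x from the robot side to the far side, y to the left, z up.
- test (a joint): Press of the test button in m: 0 out, 0.008 fully down (about 4 N; springs back). With the lever up, pressing 5 mm or more tips the lever over its dead point, and it then falls by itself in about a second.
- lever_hinge (a point): Centre of the lever's hinge line on the trip box, 62 mm above the table; fixed to the box. Its axes are those of the box: y is the hinge line, x points away from the robot side of the box, z up. The button's centre lies 100 mm to +y and 22 mm to -x of it.
- lever_bar (a point): Centre of the lever's red cross bar: round, 14 mm thick, 92 mm long, lying along the hinge line 80 mm from it, carried near its ends by two steel arms (a U-shaped lever, 68 mm clear between the arms). Between the arms the bar is free all round: lever up, it is 141 mm above the table; dropped, 98 mm. The box top below is at 55 mm.
- lever (a joint): Angle of the lever in rad: 0 fully up, where it leans 0.15 rad beyond upright to the far side (+x of the hinge) and rests there by its weight; 1.25 dropped, lying 1.1 rad from upright towards the robot side (-x of the hinge). It falls to whichever side of upright it is left on. It weighs 90 g.
- selector_grip (a point): Point on the knob's upright axis, half-way up its two orange tabs, 92 mm above the table. It turns with the knob: x along the white pointer, y from tab_b to tab_a, z up. The tabs stand on opposite sides, each 30 mm wide, 10 mm thick, 68 to 112 mm above the table; their outer faces are 64 mm apart at rest, 38 mm when squeezed fully. A thin steel hub stands between them, up to 110 mm.
- selector (a joint): Angle of the selector in rad, growing clockwise seen from above: 0 at the black mark (start), 0.8 at the green mark, 1.6 at the red mark. Teeth at the feet of the tabs sit in gaps of the ring at these three angles and lock the knob until both tabs are in by about 7 mm; released within about 0.06 rad of a mark, the tabs spring out and centre the knob there.
- tab_a (a joint): How far the tab on the knob's +y side is squeezed in towards the axis, in m: 0 fully out (locked in a gap), 0.013 fully in; it springs back with 5 to 10 N.
- tab_b (a joint): The same for the tab on the knob's -y side.
- screwdriver: Loose screwdriver, 160 mm long, lying on the table between the boxes; bystander, origin on its underside.
- adapter: Loose pale plug adapter, 75 x 34 x 18 mm, on the table between the boxes; bystander.
- mug: Blue mug, 80 mm across and 95 mm high, left of the boxes; bystander, origin at its base.
- tray: Blue divided tray, 160 x 90 x 35 mm, right of the boxes; bystander.
- spray: White can, 52 mm across, 150 mm high, right of the boxes; bystander, origin at its base.
- selector_box: Grey selector box, 160 x 160 x 50 mm high, fixed; origin at the centre of its underside, below the knob's axis. On top is the knob's black disc (68 mm across, its top 67 mm above the table) within a toothed aluminium ring (98 mm across, top at 62 mm), and round black, green and red marks 64 mm from the axis: black at the box's +x, green 0.8 rad, red 1.6 rad clockwise from it.

How it is judged:
By the outcome, as a careful person would: the job done as asked, in the order asked, and still so for the second after the job is handed in, with the robot touching nothing.
It also fails if it takes over 54 s, if anything falls off the work surface, if the arm or the gripper's body presses on something with over 40 N, if the wrist force passes 120 N, or if a joint passes its speed limit or range.

## Working session

There is one attempt and no reset: what is moved stays moved. The work goes in short steps, Python scripts to look and compute and a tool call to move; the robot and the scene stay as the last step left them, time stands still between calls to the robot, and variables do not carry over. Pictures are saved under pics/ and viewed, at most 10 in all, crops included, and the job is handed in when it is done.

Besides the shell and the picture viewer there is one more tool, called after "Call:" as a command line: name --argument value ..., lists and objects as JSON in quotes. servo_tool: Moves the arm, as the interface text tells. Its arguments: {"type":"object","properties":{"plan":{"type":"array"},"force":{"type":"number"}},"required":["plan"]}

```bash
ls; mkdir -p pics; cat > h.py <<'E'
import numpy as np, cv2
from bench import sense, optics, r
def snap(n,f):
    s=optics.snapshot(n); cv2.imwrite(f'pics/{f}.png',s['frame']); 
    np.save(f'pics/{f}.npy',{k:s[k] for k in s if k!='frame'},allow_pickle=True); return s
def ray(f,px,z):
    s=np.load(f'pics/{f}.npy',allow_pickle=True).item()
    K=np.array([[s['fx'],0,s['cx']],[0,s['fy'],s['cy']],[0,0,1]])
    u=cv2.undistortPoints(np.array([[px]],float),K,np.array(s['dist_coeffs'],float))[0,0]
    T=np.array(s['cam_to_world']); d=T[:3,:3]@[u[0],u[1],1]; o=T[:3,3]
    return o+d*(z-o[2])/d[2]
E
python3 - <<'E'
from h import *
a=snap('scene','s1');b=snap('top','t1')
for x in(a,b):print(np.round(x['cam_to_world'],2),x['fx'])
cv2.imwrite('pics/s1b.png',cv2.resize(a['frame'],(800,600)));cv2.imwrite('pics/t1b.png',cv2.resize(b['frame'],(800,600)))
E
```

```text
pics
[[-5.00000e-02  6.90000e-01 -7.20000e-01  1.63185e+03]
 [ 1.00000e+00  4.00000e-02 -4.00000e-02  4.57300e+01]
 [ 0.00000e+00 -7.30000e-01 -6.90000e-01  1.17648e+03]
 [ 0.00000e+00  0.00000e+00  0.00000e+00  1.00000e+00]] 542.0121735509455
[[-1.00000e-02 -9.90000e-01  1.50000e-01  3.22550e+02]
 [-1.00000e+00  1.00000e-02  1.00000e-02 -2.78200e+01]
 [-2.00000e-02 -1.50000e-01 -9.90000e-01  1.28256e+03]
 [ 0.00000e+00  0.00000e+00  0.00000e+00  1.00000e+00]] 436.64060500775935
```

View pics/s1b.png

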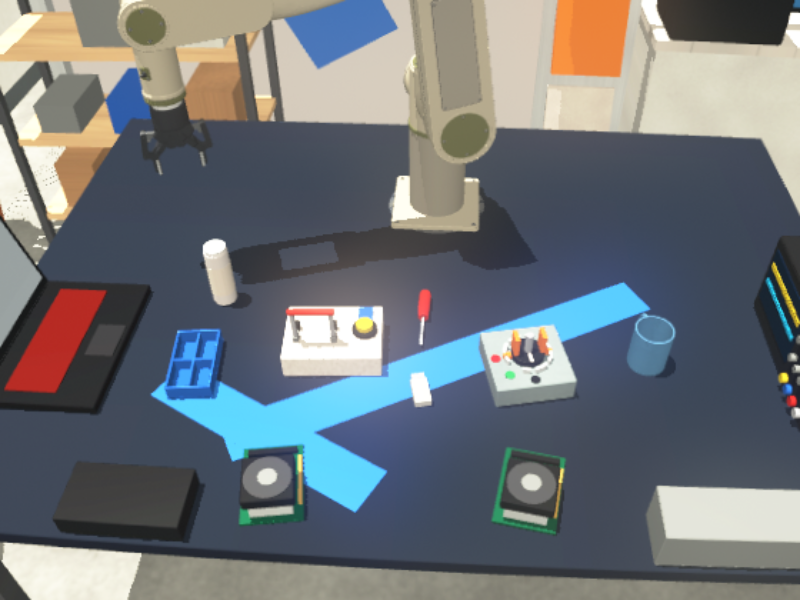

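View pics/t1b.png

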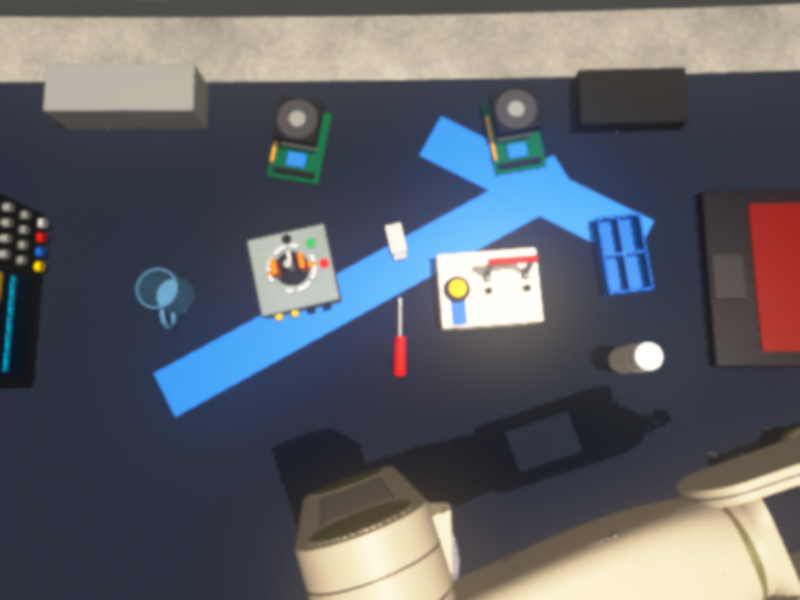

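The top view (800 px scale) shows the button at about (457,289), the red bar at (512,260), the knob at (290,265), and the black, green and red marks at (287,239), (311,243) and (324,264). Next I'll enlarge that area.

```bash
python3 - <<'E'
from h import *
a=cv2.imread('pics/t1.png')[145:245,165:390]; b=cv2.imread('pics/s1.png')[205:290,190:410]
A=cv2.resize(a,None,fx=3.5,fy=3,interpolation=cv2.INTER_CUBIC);B=cv2.resize(b,None,fx=3.5,fy=3.5,interpolation=cv2.INTER_CUBIC)[:298]
B=cv2.resize(B,(A.shape[1],298))
cv2.imwrite('pics/c1.png',np.vstack([A,B]));print(A.shape,B.shape)
E
```

```text
(300, 788, 3) (298, 788, 3)
```

View pics/c1.png

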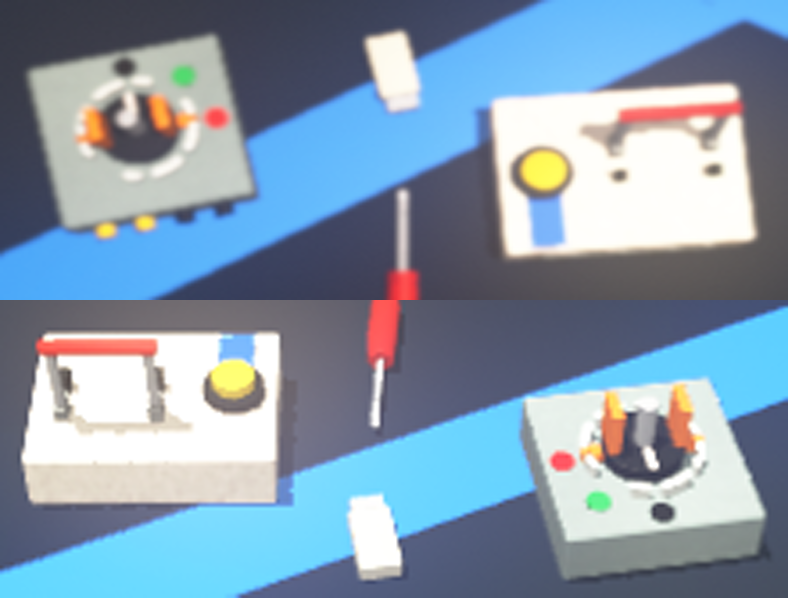

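The crop resolves the button (543,170), the bar ends (622,116) and (741,107), the corners of both boxes, and the marks in both views. Now I'll triangulate them at the known heights.

```bash
python3 - <<'E'
from h import *
t=lambda x,y,z:ray('t1',(165+x/3.5-.35,145+y/3-.35),z)
s=lambda x,y,z:ray('s1',(190+x/3.58-.35,205+(y-300)/3.5-.35),z)
print('btn',t(543,170,79),s(233,375,79))
print('bar',t(622,116,141),t(741,107,141),s(40,347,141),s(156,347,141))
T=[t(*p,55) for p in[(493,100),(738,85),(757,238),(505,257)]];S=[s(*p,55) for p in[(47,333),(279,335),(277,465),(27,463)]]
for n,q in(('T',T),('S',S)):
  print(n,np.round(q,1)[:,:2].tolist(),np.mean(q,0))
T=[t(*p,50) for p in[(28,70),(217,36),(257,195),(68,229)]];S=[s(*p,50) for p in[(522,398),(710,378),(765,518),(563,542)]]
for n,q in(('T',T),('S',S)):
  print(n,np.round(q,1)[:,:2].tolist(),np.mean(q,0))
print([t(*p,50)[:2].round(1) for p in[(124,67),(183,76),(217,118)]],[s(*p,50)[:2].round(1) for p in[(662,512),(600,502),(563,461)]])
E
```

```text
btn [ 523.99500892 -125.78986672   79.        ] [ 526.75472833 -124.71461702   79.        ]
bar [ 561.55971361 -181.56984125  141.        ] [ 568.70474344 -271.59622819  141.        ] [ 566.13721103 -267.5973331   141.        ] [ 561.14709362 -177.83557276  141.        ]
T [[596.3, -88.2], [608.7, -288.3], [461.8, -297.8], [445.4, -95.5]] [ 528.04538311 -192.46168381   55.        ]
S [[460.0, -290.8], [451.6, -95.0], [603.1, -83.1], [612.1, -279.9]] [ 531.71144648 -187.19573844   55.        ]
T [[630.6, 295.9], [663.0, 139.8], [506.8, 105.5], [475.6, 259.0]] [568.98753176 200.0195767   50.        ]
S [[511.8, 109.4], [479.4, 265.1], [634.8, 296.5], [667.6, 140.3]] [573.41566646 202.81415565  50.        ]
[array([632.9, 216.5]), array([623.5, 167.5]), array([581.9, 139. ])] [array([632.6, 217.2]), array([624.6, 169.6]), array([581.8, 141.7])]
```

```bash
python3 - <<'E'
from h import *
s=sense();print({k:np.round(s[k],2) for k in s})
E
```

```text
{'time': np.float64(0.1), 'joint_pos': array([-71.82,   7.51,  85.32,   0.  ,  87.26,  -4.89]), 'qd': array([ 0.04, -0.04, -0.16, -0.02,  0.06, -0.06]), 'joint_efforts': array([ 0.000e+00, -5.710e+01, -5.019e+01, -0.000e+00,  1.000e-02,
       -0.000e+00]), 'tool_pos': array([ 235.09, -551.63,  302.96]), 'tcp_rot': array([-1.7991e+02, -1.0000e-02,  2.3080e+01]), 'ft_force': array([-0.85, -1.04, -0.06]), 'wrist_torque': array([-0.02, -0.03,  0.04]), 'grip_force': np.float64(0.0), 'finger_gap': np.float64(85.0)}
```

Call:
servo_tool --plan '[[[0.026,0.039,0,7,0],[0.026,0.039,0,7,0],[0.026,0.039,0,7,0],[0.026,0.039,0,7,0],[0.026,0.039,0,7,0],[0.026,0.039,0,7,0],[0.026,0.039,0,7,0],[0.026,0.039,0,7,0],[0.026,0.039,0,7,0],[0.026,0.039,0,7,0]]]' --force 40

```text
time: 1.1
tool_pos: [495.8, -160.1, 303.6]
tcp_rot: [-180.0, -0.0, 93.4]
ft_force: [1.4, -1.4, 0.6]
finger_gap: 0.1
grip_force: 0.0
```

Call:
servo_tool --plan '[[[0.015,0.021,-0.03,0,0],[0.015,0.021,-0.03,0,0],[0,0,-0.03,0,0],[0,0,-0.03,0,0],[0,0,0,0,0],[0,0,0,0,0]]]'

```text
time: 1.7
tool_pos: [524.8, -119.9, 183.7]
tcp_rot: [-179.9, -0.0, 93.1]
ft_force: [0.5, -0.0, 0.6]
finger_gap: 0.0
grip_force: 0.0
```

Call:
servo_tool --plan '[[[0,0,-0.015,0,0],[0,0,-0.014,0,0],[0,0,-0.004,0,0],[0,0,-0.003,0,0],[0,0,-0.002,0,0],[0,0,0,0,0],[0,0,0,0,0]]]'

```text
time: 2.4
tool_pos: [525.3, -120.0, 146.3]
tcp_rot: [180.0, 0.0, 93.1]
ft_force: [-1.9, -0.8, 3.1]
finger_gap: 0.2
grip_force: 1.5
```

```bash
python3 - <<'E'
from h import *
a=snap('scene','s2');b=snap('wrist','w2')
A=cv2.resize(a['frame'][190:300,170:310],(400,314));B=cv2.resize(b['frame'],(400,300))
cv2.imwrite('pics/c2.png',np.hstack([A[:300],B]))
E
```

```text
(no output)
```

View pics/c2.png

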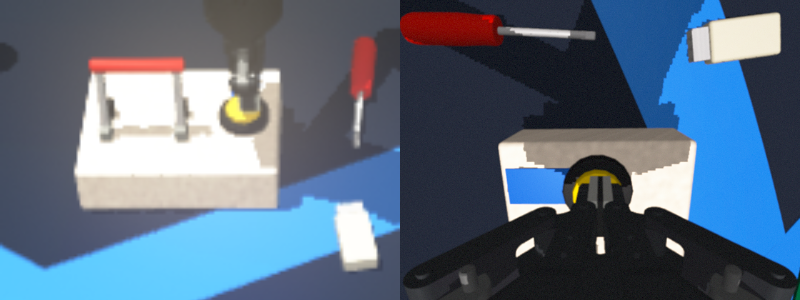

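The fingers are on the button, at about (243,108) in the left half of the view. The lever still looks up, or is only starting to move. I'll press a little further, then let go.

Call:
servo_tool --plan '[[[0,0,-0.001,0,0],[0,0,-0.001,0,0],[0,0,0,0,0],[0,0,0,0,0],[0,0,0,0,0],[0,0,0,0,0],[0,0,0,0,0],[0,0,0,0,0],[0,0,0,0,0],[0,0,0,0,0]]]'

```text
time: 3.5
tool_pos: [525.4, -120.0, 144.0]
tcp_rot: [180.0, 0.0, 93.1]
ft_force: [0.4, -0.7, 3.6]
finger_gap: 0.3
grip_force: 1.8
```

Call:
servo_tool --plan '[[[0,0,0.02,0,0],[0,0,0.03,0,0],[0,0,0.05,0,0],[0,0,0,0,0],[0,0,0,0,0]]]'

```text
time: 4.0
tool_pos: [525.9, -120.1, 245.3]
tcp_rot: [179.8, 0.0, 93.1]
ft_force: [-0.5, -0.2, -0.2]
finger_gap: 0.0
grip_force: 0.0
```

```bash
python3 - <<'E'
from h import *
a=snap('scene','s3');b=snap('wrist','w3')
A=cv2.resize(a['frame'][190:300,170:310],(400,314));B=cv2.resize(b['frame'],(400,300))
cv2.imwrite('pics/c3.png',np.hstack([A[:300],B]))
E
```

```text
(no output)
```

View pics/c3.png

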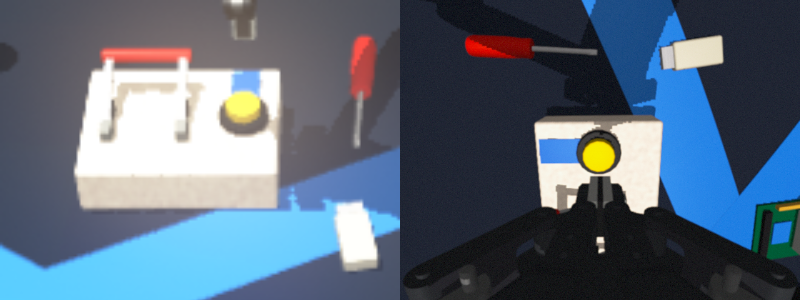

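The bar has moved to about (146,55) in the left half of the view, so the lever appears to have dropped. I'll check that position at 98 mm height.

```bash
python3 - <<'E'
from h import *
f=lambda x,y:(170+x/2.857-.3,190+y/2.857-.3)
print(ray('s3',f(103,55),98),ray('s3',f(190,54),98),ray('s3',f(146,54),98))
E
```

```text
[ 482.67498153 -273.00939682   98.        ] [ 476.24735096 -183.79966191   98.        ] [ 478.73891901 -229.00785089   98.        ]
```

Call:
servo_tool --plan '[[[-0.015,-0.036,0,0,0.045],[-0.015,-0.036,0,0,0.045],[-0.015,-0.036,0,0,0.045],[0,0,-0.025,0,0.045],[0,0,-0.025,0,0.045],[0,0,-0.02,0,0.045],[0,0,-0.015,0,0.045],[0,0,-0.01,0,0.045],[0,0,0,0,0.045],[0,0,0,0,0.045]]]'

```text
time: 5.1
tool_pos: [480.5, -227.9, 149.2]
tcp_rot: [180.0, 0.0, 93.1]
ft_force: [0.2, 0.5, 0.3]
finger_gap: 45.0
grip_force: 0.0
```

Call:
servo_tool --plan '[[[0,0,0,0,0.02],[0,0,0,0,0.02],[0,0,0,0,0.02],[0,0,0,0,0.02],[0,0,0,0,0.02]]]' --force 20

```text
time: 5.6
tool_pos: [480.3, -228.0, 149.1]
tcp_rot: [180.0, 0.0, 93.1]
ft_force: [-0.3, 0.3, -0.5]
finger_gap: 20.0
grip_force: 0.0
```

```bash
python3 - <<'E'
from h import *
a=snap('scene','s4');b=snap('wrist','w4')
A=cv2.resize(a['frame'][190:300,170:310],(400,314));B=cv2.resize(b['frame'],(400,300))
cv2.imwrite('pics/c4.png',np.hstack([A[:300],B]))
h=np.array([553.3,-223.7,62]);x=np.array([.998,.058,0])
p=None
for th in np.linspace(1.1,-.15,9):
  q=h-80*np.sin(th)*x+[0,0,80*np.cos(th)]
  print(q.round(1), None if p is None else (q-p).round(1)); p=q
E
```

```text
[ 482.1 -227.8   98.3] None
[ 488.6 -227.5  108.9] [ 6.5  0.4 10.7]
[ 496.7 -227.   118.4] [8.1 0.5 9.5]
[ 506.2 -226.4  126.6] [9.5 0.5 8.1]
[ 516.8 -225.8  133.1] [10.6  0.6  6.6]
[ 528.3 -225.2  138. ] [11.5  0.7  4.8]
[ 540.4 -224.5  140.9] [12.1  0.7  3. ]
[ 552.8 -223.7  142. ] [12.4  0.7  1.1]
[ 565.2 -223.   141.1] [12.4  0.7 -0.9]
```

View pics/c4.png

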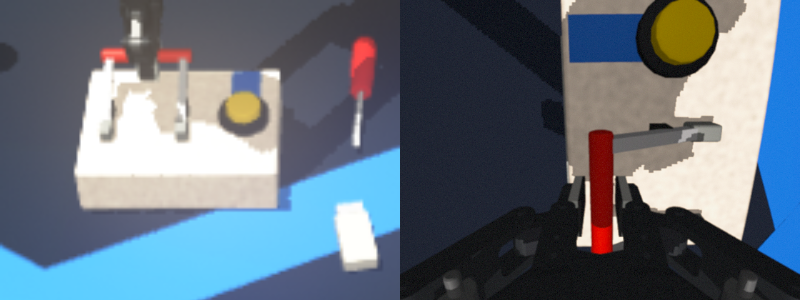

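The wrist view shows the red bar, at about (600,190), centred between the fingers. I'll follow the arc.

Call:
servo_tool --plan '[[[0.003,0,0.0055,0,0.02],[0.0035,0,0.0055,0,0.02],[0.004,0,0.005,0,0.02],[0.004,0,0.0045,0,0.02],[0.0045,0.001,0.004,0,0.02],[0.005,0,0.004,0,0.02],[0.005,0,0.0035,0,0.02],[0.0055,0.001,0.003,0,0.02],[0.0055,0,0.0025,0,0.02],[0.006,0,0.0023,0,0.02]]]'

```text
time: 6.7
tool_pos: [526.9, -225.9, 189.0]
tcp_rot: [180.0, 0.0, 93.1]
ft_force: [-0.7, 0.7, 0.1]
finger_gap: 19.9
grip_force: 0.4
```

Call:
servo_tool --plan '[[[0.006,0.001,0.0018,0,0.02],[0.006,0,0.0012,0,0.02],[0.006,0,0.0008,0,0.02],[0.0065,0.001,0.0003,0,0.02],[0.006,0,-0.0004,0,0.02],[0.006,0,-0.0005,0,0.02],[0.003,0,0,0,0.02],[0,0,0,0,0.02],[0,0,0,0,0.02],[0,0,0,0,0.02]]]'

```text
time: 7.7
tool_pos: [565.5, -224.0, 191.9]
tcp_rot: [-180.0, -0.0, 93.1]
ft_force: [-0.3, 0.0, -0.7]
finger_gap: 20.2
grip_force: 0.0
```

```bash
python3 - <<'E'
from h import *
a=snap('scene','s5');b=snap('wrist','w5')
A=cv2.resize(a['frame'][190:300,170:310],(400,314));B=cv2.resize(b['frame'],(400,300))
cv2.imwrite('pics/c5.png',np.hstack([A[:300],B]))
E
```

```text
(no output)
```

View pics/c5.png

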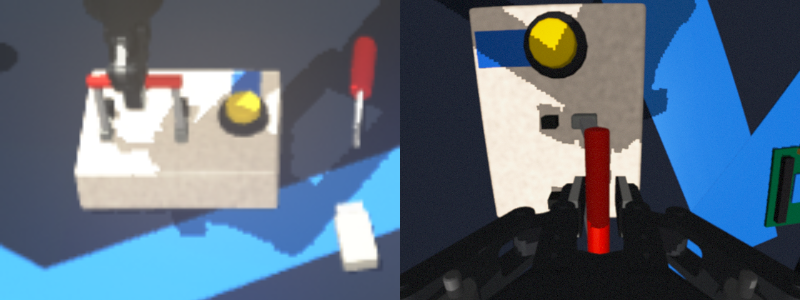

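The bar is back at its original position, at about (135,80). I'll release it, lift, and move to the knob.

Call:
servo_tool --plan '[[[0,0,0,0,0.03],[0,0,0,0,0.04],[0,0,0,0,0.045],[0,0,0.02,0,0.045],[0,0,0.04,0,0.045],[0,0,0.04,0,0.06],[0,0.03,0.01,8,0.085],[0,0.04,0,8,0.085],[0,0.04,0,8,0.085],[0,0.04,0,8,0.085]]]'

```text
time: 8.8
tool_pos: [565.6, -72.7, 302.2]
tcp_rot: [180.0, 0.0, 125.4]
ft_force: [0.4, -0.5, 0.2]
finger_gap: 85.3
grip_force: 0.0
```

Call:
servo_tool --plan '[[[0,0.045,0,8.5,0.085],[0,0.045,0,8.5,0.085],[0,0.045,0,8.5,0.085],[0,0.045,0,8.5,0.085],[0.002,0.045,0,8.5,0.085],[0.003,0.05,0,8.5,0.085],[0,0,0,8,0.085],[0,0,0,7.9,0.085],[0,0,0,0,0.085],[0,0,0,0,0.085]]]'

```text
time: 9.8
tool_pos: [570.7, 200.8, 301.8]
tcp_rot: [-180.0, -0.0, -168.3]
ft_force: [-0.4, -0.2, 0.2]
finger_gap: 85.4
grip_force: 0.0
```

```bash
python3 - <<'E'
from h import *
a=snap('scene','s6');b=snap('wrist','w6')
A=cv2.resize(a['frame'][190:300,170:450],(560,220));B=b['frame'][:375]
cv2.imwrite('pics/c6.png',np.vstack([A,B]))
E
```

```text
(no output)
```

View pics/c6.png

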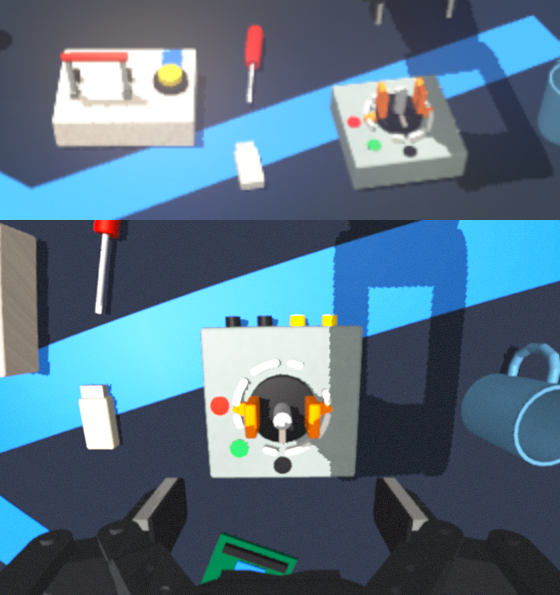

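The lever is up at about (95,57). From the wrist, the knob's tabs are at (251,415) and (318,415) and square to the gripper. I'll refine the knob centre from the marks.

```bash
python3 - <<'E'
from h import *
from scipy.optimize import least_squares
P=[ray('w6',p,50)[:2] for p in[(220,186),(239,228),(282.5,245)]]
def f(v):
  return np.concatenate([v[:2]+64*np.array([np.cos(v[2]-a),np.sin(v[2]-a)])-p for a,p in zip((1.6,.8,0),P)])
s=least_squares(f,[571,201,.2]);print(s.x[:2],np.degrees(s.x[2]),s.fun.round(1))
C=np.array([ray('w6',p,50)[:2] for p in[(202,108),(361,107),(355,256),(211,257)]]);print(C.round(1).tolist(),C.mean(0))
print(ray('w6',(251,190),112),ray('w6',(317,190),112))
E
```

```text
[569.37670052 202.67078051] 12.197370292811135 [-0.3 -0.2  0.3  0.3  0.  -0.1]
[[508.6, 110.6], [476.3, 261.2], [628.5, 296.7], [661.9, 142.4]] [568.83943257 202.74708924]
[564.40398827 174.85694832 112.        ] [553.21350942 228.54055848 112.        ]
```

Call:
servo_tool --plan '[[[-0.0007,0.0013,-0.04,0.3,0.085],[0,0,-0.04,0,0.085],[0,0,-0.03,0,0.085],[0,0,-0.02,0,0.085],[0,0,-0.015,0,0.085],[0,0,-0.01,0,0.085],[0,0,0,0,0.085],[0,0,0,0,0.085]]]'

```text
time: 10.7
tool_pos: [570.6, 202.3, 147.9]
tcp_rot: [180.0, 0.1, -167.7]
ft_force: [0.3, -0.0, 0.1]
finger_gap: 84.9
grip_force: 0.0
```

Call:
servo_tool --plan '[[[0,0,0,0,0.068],[0,0,0,0,0.06],[0,0,0,0,0.052],[0,0,0,0,0.045],[0,0,0,0,0.04],[0,0,0,0,0.036],[0,0,0,0,0.036],[0,0,0,0,0.036]]]' --force 40

```text
time: 11.5
tool_pos: [571.5, 202.7, 150.3]
tcp_rot: [180.0, 0.2, -167.7]
ft_force: [-3.4, -1.4, 13.4]
finger_gap: 36.7
grip_force: 24.2
```

Call:
servo_tool --plan '[[[0,0,0,-4,0.036],[0,0,0,-5,0.036],[0,0,0,-5,0.036],[0,0,0,-5,0.036],[0,0,0,-5,0.036],[0,0,0,-5,0.036],[0,0,0,-5,0.036],[0,0,0,-5,0.036],[0,0,0,-4,0.036],[0,0,0,0,0.036]]]'

```text
time: 12.5
tool_pos: [571.3, 201.5, 150.3]
tcp_rot: [180.0, 0.2, 149.1]
ft_force: [-6.3, -7.5, 16.7]
finger_gap: 36.5
grip_force: 25.0
```

Call:
servo_tool --plan '[[[0,0,0,-2.8,0.036],[0,0,0,0,0.036],[0,0,0,0,0.036]]]'

```text
time: 12.8
tool_pos: [571.3, 201.5, 150.3]
tcp_rot: [180.0, 0.2, 146.5]
ft_force: [-6.1, -7.8, 16.2]
finger_gap: 36.5
grip_force: 25.1
```

```bash
python3 - <<'E'
from h import *
a=snap('scene','s7');b=snap('wrist','w7')
A=cv2.resize(a['frame'][225:300,310:420],(560,382));B=b['frame']
cv2.imwrite('pics/c7.png',np.vstack([cv2.resize(A,(440,300)),cv2.resize(B,(440,300))]))
E
```

```text
(no output)
```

View pics/c7.png

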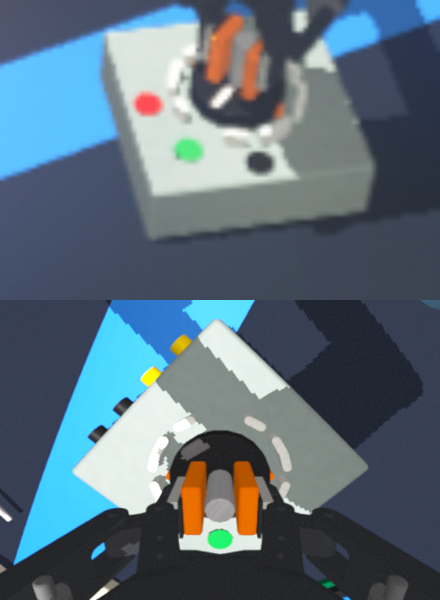

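The pointer now faces the green mark (at (188,150) in the scene view), and the tabs are squeezed. I'll release them.

Call:
servo_tool --plan '[[[0,0,0,0,0.045],[0,0,0,0,0.055],[0,0,0,0,0.065],[0,0,0,0,0.075],[0,0,0,0,0.085],[0,0,0,0,0.085],[0,0,0,0,0.085],[0,0,0,0,0.085]]]'

```text
time: 13.7
tool_pos: [570.0, 202.3, 146.9]
tcp_rot: [180.0, -0.0, 146.5]
ft_force: [0.5, 0.3, 0.7]
finger_gap: 85.1
grip_force: 0.0
```

Call:
servo_tool --plan '[[[0,0,0.015,0,0.085],[0,0,0.04,0,0.085],[0,0,0.05,0,0.085],[0,0,0.05,0,0.085],[0,0,0,0,0.085],[0,0,0,0,0.085]]]'

```text
time: 14.3
tool_pos: [571.0, 202.5, 305.6]
tcp_rot: [179.8, 0.2, 146.5]
ft_force: [0.2, 0.4, -0.6]
finger_gap: 85.4
grip_force: 0.0
```

```bash
python3 - <<'E'
from h import *
a=snap('scene','s8');b=snap('wrist','w8')
A=cv2.resize(a['frame'][190:300,170:450],(560,220));B=b['frame'][:375]
cv2.imwrite('pics/c8.png',np.vstack([A,B]))
E
```

```text
(no output)
```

View pics/c8.png

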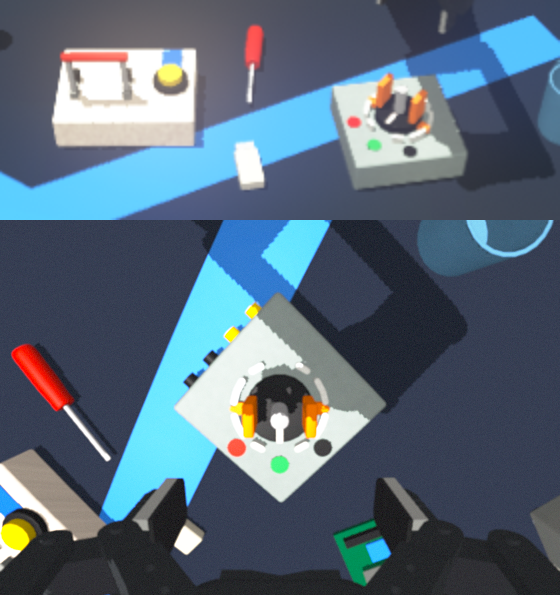

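The pointer is on green at (280,464) and the tabs have sprung out to their rest spacing, at about (248,410) and (312,410). The lever is up and the bystanders haven't moved.

```bash
python3 -c "
from bench import r
print(r.hand_in())"
```

```text
the job is handed in; nothing more can be done
None
```

The job is handed in at about 14 s: the trip was tested and the lever lifted back fully up, and the selector was turned to green and released with its tabs out; the final pictures confirm this and show the objects in view unmoved.

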